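# Take the canister off the purge stand and set its valve two turns open

### The job

Lift the canister off the purge stand by its top handle and set it down gently, upright, with its whole foot on the round coaster. Then wind the red handwheel clockwise by its black crank handle until the valve is closed against its stop, and back it off exactly two full turns counter-clockwise. Finish still gripping the crank handle, holding the wheel still there; leave the loupe and the solder spool where they are.

Things in the scene. Friction and masses are not known exactly. Their poses are not given: they have to be found in the camera images.
- station: The purge station, fixed to the worktop: aluminium base plate 100 (x) x 225 (y) x 12 mm, with the grey round canister stand at its -y end and a brass needle valve with a red handwheel at its +y end. Origin: centre of the plate's underside; z up.
- stand_seat (a point): Centre of the stand's round top, on which the canister stands at the start; 46 mm above the worktop, at (0, -57.5, 46) mm in the station's frame. The top has 46 mm radius, with three steel pins 2.5 mm in radius on a 41.5 mm circle that rise 7 mm round the canister's foot.
- canister: Loose steel canister with a blue lid, 72 mm in diameter (lid 74), lid top 84 mm above its foot, 0.25 to 0.5 kg. It carries a fixed arched handle over the lid, running along the canister's own y axis. Origin: centre of its foot; z up. It starts upright on the stand, turned any way up to about 35 degrees.
- canister_grip (a point): Middle of the canister handle's black round grip, on the canister's axis 122 mm above its foot. The grip is 13 mm in diameter and 42 mm long along the canister's y axis (take it from above with the fingers closing along the canister's x); 31 mm are free beneath it down to the lid; the handle's uprights stand at y = +-30 mm.
- coaster: Fixed round black coaster with a cork inlay, 124 mm in diameter, 4 mm thick. Origin: centre of its underside, so its top is at z = 4 mm. The canister belongs here: with its whole foot on the coaster it is at most 26 mm off-centre.
- handwheel (a joint): Opening of the valve in rad: 0 at the closed stop, growing counter-clockwise seen from above (about the station's z axis); one turn = 6.283, and the wheel can open to 22. The crank handle's direction from wheel_center equals this angle, measured from the station's +x axis (a small red mark on the plate lies on the +x side). It starts 1.5 to 4.2 rad open. It turns against friction only, about 1.5 N at the crank handle, and stays where it is left; the closed stop is hard.
- wheel_center (a point): Centre of the handwheel on its vertical axis, 80 mm above the worktop, at (0, 57.5, 80) mm in the station's frame. The rim is a 12 mm round bar, 51 mm outer radius; its hub rises to 12 mm above this point and the boss below the crank handle to 9 mm.
- crank_handle: Black upright crank handle on the wheel's rim, 22 to 24 mm in diameter and 52 mm tall (bottom 91 mm, top 143 mm above the worktop), its axis 45 mm from the wheel's axis. It revolves freely on its own pin, so a hand that grips it can carry it round the circle without turning. Origin: centre of its underside.
- crank_grip (a point): Point on the crank handle's axis where it is gripped, 20 mm below its top, 123 mm above the worktop and 45 mm from the wheel's axis.
- loupe: Bystander: loose black stand loupe, 41 mm across, 36 mm high; stands in front of the coaster. Origin: centre of its underside. Leave it.
- solder_spool: Bystander: loose spool of solder wire, 56 mm across, 45 mm high; stands behind the coaster. Origin: centre of its underside. Leave it.
Things that resemble listed ones, but are neither listed nor needed, are in the scene too. Of the things that look like the station, the larger one is meant.

How it is judged (in metres and radians):
On the way, in this order (a step that is already met when the one before it is completed fails the run):
1. the canister is lifted clear of the stand by its handle (height (world z) of canister above 0.058 m and distance between the grasp point and canister_grip below 0.045 m), for 0.1 s.
2. the canister stands upright on the coaster, let go (horizontal distance between canister and coaster below 0.027 m and height (world z) of canister below 0.009 m and angle between canister's own z axis and vertical below 0.1 rad and linear speed of canister below 0.03 m/s and contact force between the fingers and canister below 0.1 N), for 0.2 s.
3. the valve is closed to its stop by the crank handle (value of joint handwheel below 0.08 rad and contact force between the fingers and crank_handle above 0.3 N), for 0.1 s.
At the end, for the whole second after the job is handed in: The wheel stands still two turns (12.57 rad, within 0.2) open, the gripper grips the crank handle (over 2 N, grasp point within 40 mm of the grip point), and the canister stands upright at rest on the coaster, within 27 mm of its centre (value of joint handwheel between 12.366 and 12.766 rad and velocity of joint handwheel between -0.1 and 0.1 rad/s and contact force between the fingers and crank_handle above 2 N and distance between the grasp point and crank_grip below 0.04 m and horizontal distance between canister and coaster below 0.027 m and height (world z) of canister below 0.009 m and angle between canister's own z axis and vertical below 0.1 rad and linear speed of canister below 0.03 m/s); the arm keeps its last pose, push and grip.
It fails at once if the canister is dropped or slammed onto the coaster or worktop (over 0.35 m/s in the last 16 mm) (height (world z) of canister below 0.02 m and linear speed of canister above 0.35 m/s).
It fails at once if the canister is tipped over (angle between canister's own z axis and vertical above 0.7 rad).
It fails at once if the loupe or the solder spool is moved more than 20 mm (distance of any of loupe, solder_spool from where it was at the start of the episode above 0.02 m).
It also fails if it takes over 69 s, if anything falls off the work surface, if the arm or the gripper's body presses on something with over 40 N, if the wrist force passes 120 N, or if a joint passes its speed limit or range.

### The arm

A 7-joint arm with a two-finger parallel gripper is mounted at the origin on a cart in front of the work surface, level with it; the furniture and walls round the work are solid. World frame = base frame: x ahead of the robot, y to its left, z up, the work surface at z = 0. Lengths are in mm, angles in rad, forces in N, time in s.
With the tool pointing down it reaches from about 425 to 950 mm from the base axis. Payload 4.7 kg.
Tool frame: the origin (TCP) lies between the finger pads; the fingertips stand 19 mm ahead of it and the grasp point (between the pads) is the TCP (env.tcp_to_tips is the distance from the TCP to the fingertips, in mm); z points along the fingers, y is the line along which they close (so a half turn about z gives the same grasp; the last joint's range is limited). The gripper opens to 85 mm and grips with 20 to 120 N. Pads are 22 mm wide; open, the fingers measure 114 mm over their backs; the gripper's body (76 mm by 85 mm) begins 54 mm behind the grasp point. The pads swing forward as they close: fully open they stand 13 mm farther back than shut.
Start: joints at [-1.233, 0.469, -0.049, 1.532, 0.024, 1.141, -0.082], TCP at [242.037, 630.131, 250.335] pointing down, gripper open.
Joint ranges: [-2.59, 2.59], [-0.33, 1.99], [-1.39, 1.29], [0.1, 2.45], [-1.04, 4.18], [0.21, 1.99], [-2.66, 2.66]. Speed limits (rad/s): [2.57, 2.57, 3.14, 3.14, 3.14, 3.14, 3.14].

### API

Orientations are given as [roll, pitch, yaw] about the fixed x, y, z axes, in that order (R = Rz(yaw) Ry(pitch) Rx(roll)).
In Python, from cell import env gives the robot as it stands.
- The arm moves only by the tool apply_moves, never from a script. Its argument "deltas" is a list that holds one entry, the list of rows, each a list of 7 numbers: the shift along the tool's x, y, z in mm, then the turn, a rotation vector about the tool's x, y, z in degrees, then the opening, from 0 (shut) to 1 (fully open). A call has 1 to 10 rows; each row shifts and turns the commanded pose from where the row before left it, along the tool's axes as they then stand; what a row does not reach is not made up. A row lasts 1/10 s, in which the tool goes at most 50 mm and 8.59 degrees, less where a joint would pass 70% of its speed; a pose out of reach is approached as far as the arm can. A call is refused whole if a number of a shift passes 50 or a number of a turn 8.59, either way. A call with a gripper value outside its range is refused whole. The fingers move at their own pace and stop on an object; "force" is the grip in N (left out, the last holds). Time passes only in rows, so rows that do not move let the fingers close. It gives the time, the measured TCP pose, the force, the opening and the grip force at its end, in the units of the state.
- env.read_state(): the state, without advancing time (a new reading comes with each control period).
- env.snapshot(name): name is "scene" or "top" or "wrist"; returns the picture (480x640x3 uint8, red, green, blue); there is no depth.
- env.get_calibration(name): a dict with "intrinsics" (3x3 intrinsics, pixels), "k1" (the pictures are not rectified: a ray, as slopes to the right and down, at radius r is drawn at 1 + k1 r^2 times it, then the intrinsics apply), "R" (3x3) and "t" (3): a world point X has camera coordinates R X + t. Camera axes: x right, y down, z forward; pixel columns grow to the right and rows downward; lengths in mm; the calibration is good to about 2 mm. A picture is of the moment at which its call begins: read the wrist's pose just before it. get_calibration takes no time and is no camera call; for the wrist camera it gives the pose at the moment of the call.
- env.sign_off(): hands the job in; it is judged then, once.
The state is a dict: "t": time; "joint_pos": joint angles; "dq": joint speeds; "effort": joint torques, N m; "ee_pos": TCP position; "orientation": TCP orientation; "ft_force": force on the tool from outside, world axes, zero at the start; "moment": the same for the moment, N m; "width": finger opening in mm; "gripper_force": force on a finger pad.
Only numpy, scipy, OpenCV 4.12 (cv2) and the standard library are available. Lean on these libraries where they do the work, as an engineer would, in place of code of your own. Each camera call takes 0.05 s, during which the arm holds its last target. There are 200 camera calls.

## Working session

There is one attempt and no reset: what is moved stays moved. The work goes in short steps, Python scripts to look and compute and a tool call to move; the robot and the scene stay as the last step left them, time stands still between calls to the robot, and variables do not carry over. Pictures are saved under pics/ and viewed, at most 10 in all, crops included, and the job is handed in when it is done.

Besides the shell and the picture viewer there is one more tool, called after "Call:" as a command line: name --argument value ..., lists and objects as JSON in quotes. apply_moves: Moves the arm, as the interface text tells. Its arguments: {"type":"object","properties":{"deltas":{"type":"array"},"force":{"type":"number"}},"required":["deltas"]}

```bash
mkdir -p pics; ls
python3 - <<'E'
from cell import env
import cv2,numpy as np
s=env.read_state();print(s)
for n in("scene","top"):
    im=env.snapshot(n);cv2.imwrite(f"pics/{n}0.png",im[...,::-1]);c=env.get_calibration(n);print(n,c)
E
```

```text
pics
{'t': 0.0, 'joint_pos': array([-1.2329295 ,  0.46944621, -0.04859339,  1.53370728,  0.02408863,
        1.14103985, -0.08231232]), 'dq': array([ 2.25318485e-04,  2.92937063e-04,  5.84137683e-04,  7.09582844e-04,
        7.80076299e-05, -9.85225405e-05,  1.06512466e-03]), 'effort': array([-9.88768588e-04, -5.10295129e+01, -4.72361944e-02, -2.37722433e+01,
        1.05688474e-02,  7.39282113e-03,  1.88008691e-06]), 'ee_pos': array([241.83948542, 629.58265449, 249.25253048]), 'orientation': array([-3.13957830e+00,  6.70057253e-05,  2.77483936e+00]), 'ft_force': array([-0.63994382, -0.74767456, -0.63732366]), 'moment': array([ 0.01195593, -0.02232956, -0.03479995]), 'gripper_force': 0.0, 'width': 85.48291064275904}
scene {'intrinsics': array([[570.88767754,   0.        , 305.44517335],
       [  0.        , 570.88767754, 245.92257787],
       [  0.        ,   0.        ,   1.        ]]), 'k1': -0.015899417090572406, 'R': array([[ 0.89916223, -0.43761143,  0.00187906],
       [-0.23549414, -0.48748112, -0.84077623],
       [ 0.3688493 ,  0.75555172, -0.54137953]]), 't': array([-539.40436995,  231.94843494, 1069.59068168])}
top {'intrinsics': array([[483.52105489,   0.        , 320.33308088],
       [  0.        , 483.52105489, 234.23330377],
       [  0.        ,   0.        ,   1.        ]]), 'k1': -0.062437840593379354, 'R': array([[ 0.02208003, -0.99974943, -0.00367999],
       [-0.98338659, -0.02105498, -0.18029839],
       [ 0.18017573,  0.00759984, -0.98360508]]), 't': array([ -23.92670434,  601.28500838, 1192.92916272])}
```

View pics/top0.png

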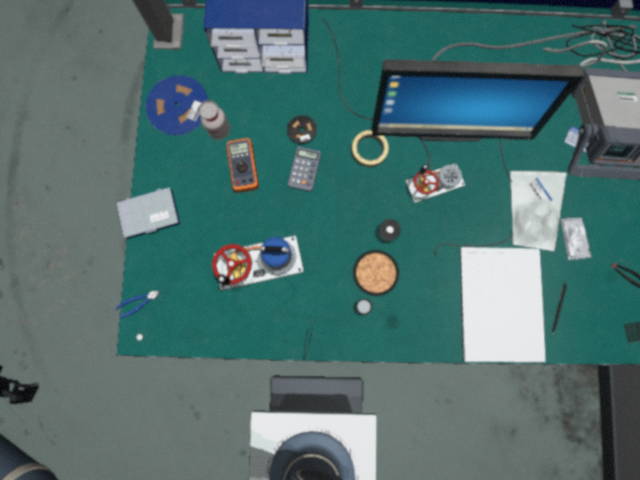

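View pics/scene0.png

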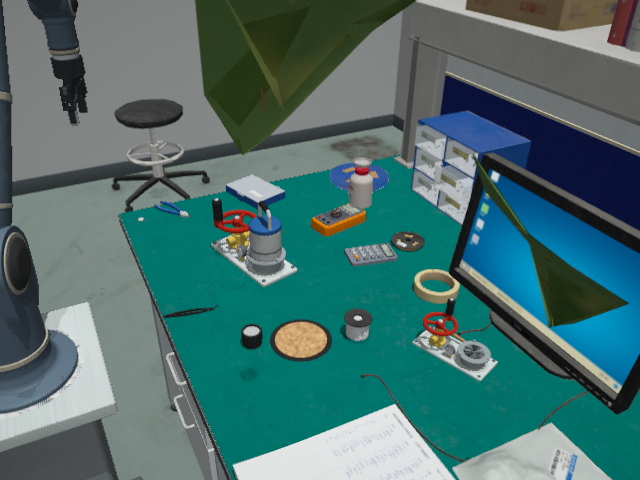

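The top view shows the station at about (257,262), with the wheel at (232,265), the crank knob at about (223,280) and the lid at (276,254). The coaster is at (376,272), the loupe at (363,307) and the spool at (388,230). The scene view agrees, and the smaller station is the decoy.

```bash
cat > h.py <<'E'
import numpy as np,cv2
from cell import env
def ray(c,u,v):
    K=c["intrinsics"];D=np.array([c["k1"],0,0,0.])
    # distort model: xd=x(1+k1 r^2) = cv2
    p=cv2.undistortPoints(np.array([[[u,v]]],float),K,D)[0,0]
    R=c["R"];return -R.T@c["t"],R.T@np.array([p[0],p[1],1])
def onz(c,u,v,z):
    o,d=ray(c,u,v);return o+d*(z-o[2])/d[2]
def proj(c,X):
    return cv2.projectPoints(np.array([X],float),cv2.Rodrigues(c["R"])[0],c["t"],c["intrinsics"],np.array([c["k1"],0,0,0.]))[0][0,0]
def two(c1,p1,c2,p2):
    o1,d1=ray(c1,*p1);o2,d2=ray(c2,*p2)
    s=np.linalg.lstsq(np.c_[d1,-d2],o2-o1,rcond=None)[0]
    a=o1+s[0]*d1;b=o2+s[1]*d2;return (a+b)/2,np.linalg.norm(a-b)
def ell(m):
    cs,_=cv2.findContours(m.astype(np.uint8),cv2.RETR_EXTERNAL,cv2.CHAIN_APPROX_NONE)
    c=max(cs,key=cv2.contourArea);return cv2.fitEllipse(cv2.convexHull(c))
E
python3 - <<'E'
from h import *
c=env.get_calibration("top");im=cv2.imread("pics/top0.png")
h=cv2.cvtColor(im,cv2.COLOR_BGR2HSV)
def box(m,x0,y0,x1,y1):
    o=np.zeros(m.shape,bool);o[y0:y1,x0:x1]=m[y0:y1,x0:x1];return o
H,S,V=h[...,0],h[...,1],h[...,2]
red=box((S>130)&(V>90)&((H<8)|(H>172)),205,235,260,295)
blue=box((S>130)&(V>60)&(H>98)&(H<125),255,230,300,280)
cork=box((H<22)&(S>50)&(V>100),345,240,410,305)
for n,m,z in(("wheel",red,84),("lid",blue,130),("coaster",cork,4)):
    e=ell(m);print(n,np.round(e,1) if 0 else e,onz(c,*e[0],z).round(1))
for n,p,z in(("knob",(223,280),143),("loupe",(363,307),36),("spool",(388,230),45)):print(n,onz(c,*p,z).round(1))
a=cv2.resize(im[225:300,205:310],None,fx=7,fy=7,interpolation=cv2.INTER_CUBIC)
cv2.imwrite("pics/c1.png",a)
E
```

```text
wheel ((231.3499298095703, 263.6663513183594), (37.706966400146484, 39.922542572021484), 36.231197357177734) [516.8 209.5  84. ]
lid ((274.8008728027344, 257.4712829589844), (16.38204002380371, 27.641027450561523), 89.21154022216797) [528.8  96.7 130. ]
coaster ((375.64044189453125, 272.4528503417969), (39.999755859375, 40.945281982421875), 128.875) [ 511.1 -159.3    4. ]
knob [470.7 215.9 143. ]
loupe [ 418.6 -123.8   36. ]
spool [ 618.4 -186.8   45. ]
```

View pics/c1.png

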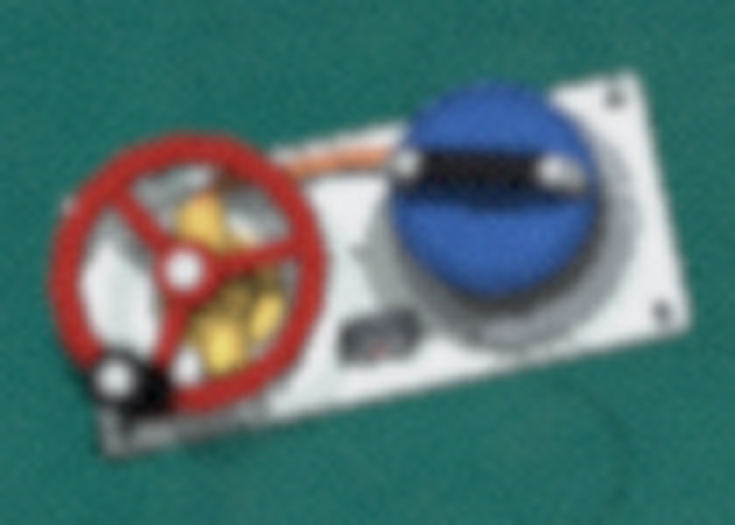

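The crop shows the lid centred at crop (495,190) and the grip at (485,170), with its ends at (405,162) and (565,172). The hub is at (185,270) and the knob top at (115,380).

Run:
```python
from h import *
c=env.get_calibration("top");f=lambda u,v,z:onz(c,205+(u+.5)/7-.5,225+(v+.5)/7-.5,z)
lid=f(495,190,130);g=f(485,169,168);a=f(405,162,168);b=f(565,172,168);w=f(185,270,92);k=f(115,380,143)
for n,x in zip("lid grip a b hub knob".split(),(lid,g,a,b,w,k)):print(n,x.round(1))
d=w-lid;print("station yaw",np.degrees(np.arctan2(-d[0],d[1])),np.hypot(*d[:2]))
d=a-b;print("canister yaw",np.degrees(np.arctan2(-d[0],d[1])))
d=k-w;print("knob dir world",np.degrees(np.arctan2(d[1],d[0])),np.hypot(*d[:2]))
cw=env.get_calibration("wrist");print(cw)
```

```text
lid [542.7  96.1 130. ]
grip [544.3  95.8 168. ]
a [546.  122.6 168. ]
b [543.8  69.1 168. ]
hub [517.1 208.9  92. ]
knob [473.2 220.8 143. ]
station yaw 12.784913033148964 115.7123183629723
canister yaw -2.354005755369416
knob dir world 164.81110049859703 45.4884130920235
{'intrinsics': array([[396.25839656,   0.        , 322.7522628 ],
       [  0.        , 396.25839656, 237.48627167],
       [  0.        ,   0.        ,   1.        ]]), 'k1': 0.02880803490246518, 'R': array([[ 0.35926041,  0.933235  , -0.00209844],
       [ 0.88510048, -0.34001587,  0.31778348],
       [ 0.29585317, -0.11602435, -0.94816099]]), 't': array([-674.23480283,  -41.00307151,  381.87682478])}
```

```bash
cat > plan.py <<'E'
from h import *
from scipy.spatial.transform import Rotation as Ro
def pose():
    s=env.read_state();return np.array(s["ee_pos"]),Ro.from_euler("xyz",s["orientation"])
def rows(p,R,wps,op,dec=1):
    """wps: (xyz, yaw deg, nrows); tool-down targets"""
    out=[]
    for q,yaw,n in wps:
        q=np.array(q,float);T=Ro.from_euler("xyz",[np.pi,0,np.radians(yaw)])
        p0=p.copy();rv=(R.inv()*T).as_rotvec();R0=R
        for i in range(1,n+1):
            d=R.inv().apply(p0+(q-p0)*i/n-p)
            w=np.degrees((R.inv()*(R0*Ro.from_rotvec(rv*i/n))).as_rotvec())
            d=d.round(dec);w=w.round(dec);out.append([*d.tolist(),*w.tolist(),op])
            p=p+R.apply(d);R=R*Ro.from_rotvec(np.radians(w))
    for i in range(0,len(out),10):print(str([out[i:i+10]]).replace(" ","").replace("-0.0,","0,").replace(".0,",","))
    print("end",p.round(1),R.as_euler("xyz",degrees=True).round(1))
E
python3 - <<'E'
from plan import *
p,R=pose();rows(p,R,[((544,96,290),87.65,18)],1)
E
```

```text
[[[-26.3,-21.7,-2.2,0,0,4,1],[-27.7,-19.7,-2.2,0,0,3.9,1],[-29.1,-17.9,-2.3,0,0,4,1],[-30.2,-15.7,-2.2,0,0,4,1],[-31.2,-13.7,-2.2,0,0,3.9,1],[-32.1,-11.4,-2.2,0,0,4,1],[-32.8,-9.2,-2.2,0,0,3.9,1],[-33.3,-7,-2.2,0,0,4,1],[-33.8,-4.6,-2.3,0,0,4,1],[-34,-2.2,-2.2,0,0,3.9,1]]]
[[[-34.1,0,-2.2,0,0.1,4,1],[-33.9,2.5,-2.3,0,0,4,1],[-33.8,4.8,-2.3,0,0,3.9,1],[-33.3,7.1,-2.2,-0.1,0,4,1],[-32.7,9.4,-2.3,0,0,3.9,1],[-32.1,11.6,-2.3,0,0,4,1],[-31.1,13.8,-2.2,0,0,4,1],[-30.1,16,-2.3,0,0,3.9,1]]]
end [544.  96. 290.] [180.   -0.   87.7]
```

Call:
apply_moves --deltas '[[[-26.3,-21.7,-2.2,0,0,4,1],[-27.7,-19.7,-2.2,0,0,3.9,1],[-29.1,-17.9,-2.3,0,0,4,1],[-30.2,-15.7,-2.2,0,0,4,1],[-31.2,-13.7,-2.2,0,0,3.9,1],[-32.1,-11.4,-2.2,0,0,4,1],[-32.8,-9.2,-2.2,0,0,3.9,1],[-33.3,-7,-2.2,0,0,4,1],[-33.8,-4.6,-2.3,0,0,4,1],[-34,-2.2,-2.2,0,0,3.9,1]]]'

```text
t: 1.1
ee_pos: [410.2, 332.2, 272.3]
orientation: [-3.141, 0.0, 2.081]
ft_force: [0.5, -0.0, 0.5]
width: 85.3
gripper_force: 0.0
```

Call:
apply_moves --deltas '[[[-34.1,0,-2.2,0,0.1,4,1],[-33.9,2.5,-2.3,0,0,4,1],[-33.8,4.8,-2.3,0,0,3.9,1],[-33.3,7.1,-2.2,-0.1,0,4,1],[-32.7,9.4,-2.3,0,0,3.9,1],[-32.1,11.6,-2.3,0,0,4,1],[-31.1,13.8,-2.2,0,0,4,1],[-30.1,16,-2.3,0,0,3.9,1],[0,0,0,0,0,0,1],[0,0,0,0,0,0,1]]]'

```text
t: 2.1
ee_pos: [544.0, 95.9, 289.9]
orientation: [-3.142, -0.002, 1.529]
ft_force: [-0.7, 1.1, -0.9]
width: 85.3
gripper_force: 0.0
```

Run:
```python
from plan import *
p,R=pose();c=env.get_calibration("wrist");im=env.snapshot("wrist")
print(p,R.as_euler("xyz",degrees=True),c["R"].round(3).tolist(),c["t"])
im=cv2.cvtColor(im,cv2.COLOR_RGB2BGR)
for X in((544,96,174),(517,209,92),(473.2,220.8,143)):
    u=proj(c,X);print(u);cv2.circle(im,tuple(int(v) for v in u),3,(0,255,0),-1)
cv2.imwrite("pics/w1.png",im)
```

```text
[544.00421713  95.90417509 289.85906885] [-1.79996520e+02 -1.19629818e-01  8.76083873e+01] [[0.999, -0.042, 0.0], [-0.04, -0.948, 0.316], [-0.013, -0.316, -0.949]] [-539.20302676   59.5680132   456.49859255]
[323.13635406 240.01929654]
[280.34811744  62.22116533]
[198.85171714  35.3774226 ]
```

View pics/w1.png

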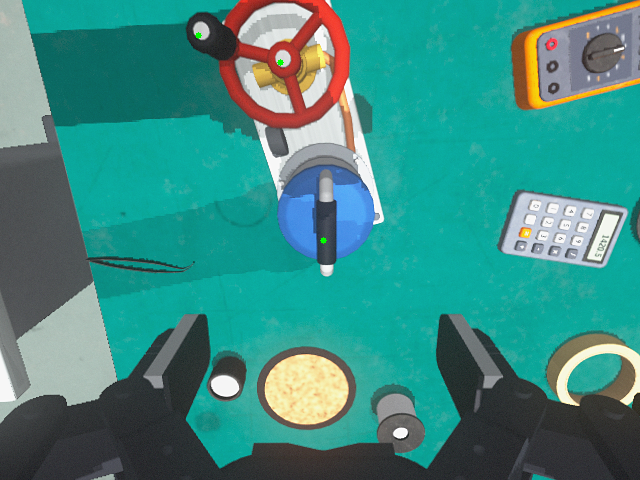

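The wrist view shows the grip centred at (326,231), with its ends at (326,198) and (327,264). The knob cap is at (201,29) and the hub at about (286,59). All are within about 5 mm of the predictions.

Run:
```python
from plan import *
c=env.get_calibration("wrist");im=cv2.imread("pics/w1.png")
for n,u,v,z in(("g",326,231,172),("upr",326,180,172),("low",327,269,172),("hub",286,59,92),("knob",201,29,143)):print(n,onz(c,u,v,z).round(1))
h=cv2.cvtColor(im,cv2.COLOR_BGR2HSV);H,S,V=cv2.split(h)
m=(H<25)&(S>30)&(V>150);m[:330]=0;m[:,:250]=0;m[:,360:]=0
e=ell(m);print(e,onz(c,*e[0],4))
m=(S>130)&(V>60)&(H>98)&(H<125);m[:150]=0;m[270:]=0;m[:,:270]=0;m[:,390:]=0
e=ell(m);print(e,onz(c,*e[0],130))
p,R=pose();rows(p,R,[((545,97,168),87.65,6)],1)
```

```text
g [545.6 102.7 172. ]
upr [546.9 135.5 172. ]
low [545.3  76.3 172. ]
hub [520.6 212.3  92. ]
knob [474.3 225.3 143. ]
((309.0842590332031, 391.3973388671875), (65.68302154541016, 80.81716918945312), 72.1001968383789) [ 515.95682724 -158.82066678    4.        ]
((325.5823669433594, 212.47589111328125), (94.63309478759766, 97.01398468017578), 86.59407806396484) [545.68254025 103.82479739 130.        ]
[[[-0.1,0.2,20.3,0,0,0,1],[0,0.3,20.3,0,0,0,1],[-0.1,0.2,20.3,0,-0.1,0,1],[0,0.3,20.3,0,0,0.1,1],[0,0.2,20.3,0,0,0,1],[0,0.2,20.3,0,0,0,1]]]
end [545.  97. 168.] [-180.    -0.    87.6]
```

Call:
apply_moves --deltas '[[[0.4,0.2,20,0,0,0,1],[0.4,0.2,20,0,0,0,1],[0.4,0.2,20,0,0,0,1],[0.4,0.2,20,0,0,0,1],[0.4,0.2,20,0,0,0,1],[0.4,0.2,15,0,0,0,1],[0,0,7,0,0,0,1],[0,0,0,0,0,0,1]]]' --force 50

```text
t: 2.95
ee_pos: [544.5, 100.2, 167.3]
orientation: [-3.14, -0.002, 1.533]
ft_force: [0.1, -0.2, 0.1]
width: 85.4
gripper_force: 0.0
```

Call:
apply_moves --deltas '[[[0,0,0,0,0,0,0],[0,0,0,0,0,0,0],[0,0,0,0,0,0,0],[0,0,0,0,0,0,0],[0,0,0,0,0,0,0],[0,0,0,0,0,0,0],[0,0,0,0,0,0,0]]]' --force 50

```text
t: 3.65
ee_pos: [546.0, 99.0, 168.6]
orientation: [3.14, -0.002, 1.53]
ft_force: [0.6, -0.4, 2.8]
width: 11.5
gripper_force: 48.7
```

Call:
apply_moves --deltas '[[[0,0,-3,0,0,0,0],[0,0,-7,0,0,0,0],[0,0,-8,0,0,0,0],[0,0,-8,0,0,0,0],[0,0,-8,0,0,0,0],[0,0,-4,0,0,0,0],[0,0,0,0,0,0,0],[0,0,0,0,0,0,0]]]'

```text
t: 4.45
ee_pos: [545.3, 99.0, 206.2]
orientation: [3.141, -0.002, 1.53]
ft_force: [-0.2, 0.3, -3.3]
width: 11.4
gripper_force: 48.8
```

Run:
```python
from plan import *
s=env.read_state();print(s["ft_force"],s["width"],s["ee_pos"])
p,R=pose();rows(p,R,[((514,-160,p[2]),np.degrees(s["orientation"][2]),14)],0)
```

```text
[-0.15591825  0.30050253 -3.3096628 ] 11.371469469348245 [545.34777665  98.97100531 206.19247016]
[[[-18.6,-1.5,0,0,0,0,0],[-18.5,-1.5,-0.1,0,0,0,0],[-18.6,-1.5,0,0,0,0,0],[-18.6,-1.5,-0.1,0,0,0,0],[-18.6,-1.5,0,0,0,0,0],[-18.5,-1.4,0,0,-0.1,0,0],[-18.6,-1.5,-0.1,0,0,0,0],[-18.6,-1.5,0,0,0,0,0],[-18.6,-1.5,0,0,0,0,0],[-18.5,-1.5,0,0,0,0,0]]]
[[[-18.6,-1.5,0,0,0,0,0],[-18.6,-1.5,0,0,0,0,0],[-18.6,-1.5,0,0,0,0,0],[-18.5,-1.5,0,0,0,0,0]]]
end [ 514.  -160.   206.2] [180.   -0.   87.7]
```

Call:
apply_moves --deltas '[[[-8,-0.6,0,0,0,0,0],[-16,-1.3,0,0,0,0,0],[-20,-1.6,0,0,0,0,0],[-20,-1.6,0,0,0,0,0],[-20,-1.6,0,0,0,0,0],[-20,-1.6,0,0,0,0,0],[-20,-1.6,0,0,0,0,0],[-20,-1.6,0,0,0,0,0],[-20,-1.6,0,0,0,0,0],[-20,-1.6,0,0,0,0,0]]]'

```text
t: 5.45
ee_pos: [522.3, -86.9, 205.7]
orientation: [3.141, -0.002, 1.529]
ft_force: [0.7, 0.4, -3.5]
width: 11.2
gripper_force: 48.7
```

Call:
apply_moves --deltas '[[[-20,-1.6,0,0,0,0,0],[-20,-1.6,0,0,0,0,0],[-20,-1.6,0,0,0,0,0],[-10,-0.8,0,0,0,0,0],[-6,-0.5,0,0,0,0,0],[0,0,0,0,0,0,0],[0,0,0,0,0,0,0],[0,0,0,0,0,0,0]]]'

```text
t: 6.25
ee_pos: [514.5, -158.9, 205.6]
orientation: [3.141, -0.003, 1.532]
ft_force: [0.4, -0.2, -3.6]
width: 11.2
gripper_force: 48.7
```

Run:
```python
from plan import *
s=env.read_state();print(s["ft_force"],s["width"],s["ee_pos"])
a=env.snapshot("scene")[...,::-1];b=env.snapshot("top")[...,::-1]
A=cv2.resize(a[220:400,180:420],(800,600));cv2.imwrite("pics/p1.png",A)
```

```text
[ 0.38466668 -0.21519194 -3.61520607] 11.15572992656861 [ 514.45704144 -158.87306517  205.56561865]
```

View pics/p1.png

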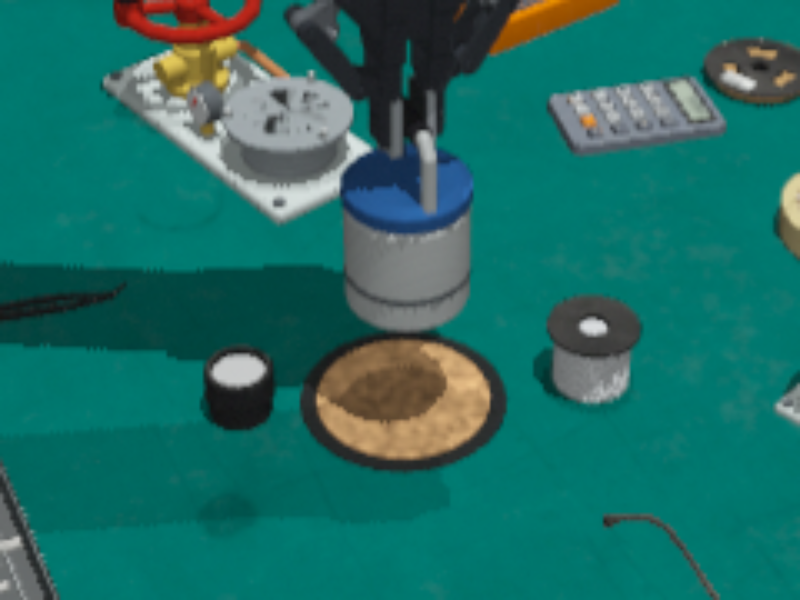

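The canister hangs upright above the coaster and is clear of the loupe and the spool. Next I lower it.

Call:
apply_moves --deltas '[[[0,0,8,0,0,0,0],[0,0,12,0,0,0,0],[0,0,12,0,0,0,0],[0,0,12,0,0,0,0],[0,0,12,0,0,0,0],[0,0,8,0,0,0,0],[0,0,5,0,0,0,0],[0,0,3,0,0,0,0],[0,0,0,0,0,0,0],[0,0,0,0,0,0,0]]]'

```text
t: 7.35
ee_pos: [514.6, -160.0, 134.0]
orientation: [3.14, -0.002, 1.53]
ft_force: [0.0, 0.6, -3.8]
width: 11.0
gripper_force: 48.7
```

Call:
apply_moves --deltas '[[[0,0,2,0,0,0,0],[0,0,2,0,0,0,0],[0,0,1.5,0,0,0,0],[0,0,1,0,0,0,0],[0,0,0,0,0,0,0],[0,0,0,0,0,0,0]]]'

```text
t: 7.95
ee_pos: [514.3, -159.9, 127.1]
orientation: [3.141, -0.002, 1.53]
ft_force: [0.4, 0.1, -3.5]
width: 11.3
gripper_force: 48.7
```

Call:
apply_moves --deltas '[[[0,0,0.7,0,0,0,0],[0,0,0.7,0,0,0,0],[0,0,0,0,0,0,0]]]'

```text
t: 8.25
ee_pos: [515.0, -160.0, 126.5]
orientation: [3.139, -0.002, 1.53]
ft_force: [-1.0, -0.0, 3.7]
width: 11.3
gripper_force: 49.4
```

Call:
apply_moves --deltas '[[[0,0,0,0,0,0,0.2],[0,0,0,0,0,0,0.4],[0,0,0,0,0,0,0.6],[0,0,0,0,0,0,0.8],[0,0,0,0,0,0,1],[0,0,0,0,0,0,1],[0,0,0,0,0,0,1]]]'

```text
t: 8.95
ee_pos: [514.3, -159.9, 125.8]
orientation: [3.141, -0.002, 1.53]
ft_force: [0.3, -0.9, 0.1]
width: 85.5
gripper_force: 0.0
```

Call:
apply_moves --deltas '[[[0,0,-5,0,0,0,1],[0,0,-15,0,0,0,1],[0,0,-30,0,0,0,1],[0,0,-40,0,0,0,1],[0,0,-40,0,0,0,1],[0,0,0,0,0,0,1]]]'

```text
t: 9.55
ee_pos: [517.2, -161.6, 261.7]
orientation: [3.129, -0.001, 1.53]
ft_force: [0.4, 0.2, -1.0]
width: 85.4
gripper_force: 0.0
```

Run:
```python
from plan import *
s=env.read_state();print(s["joint_pos"].round(2))
c=env.get_calibration("wrist");im=env.snapshot("wrist")[...,::-1].copy()
cv2.imwrite("pics/w2.png",im)
p,R=pose();yaw=np.degrees(s["orientation"][2]);print(p)
print("canister grip predicted px",proj(c,(514.5,-160,132)))
# knob from averaged hub/knob
rows(p,R,[((475,223,p[2]),yaw,12)],1)
```

```text
[-0.22  0.25  0.54  1.87 -0.15  1.05  0.34]
[ 515.71439636 -160.76193037  258.91263185]
canister grip predicted px [316.61923536 231.29447814]
[[[31.8,-4.7,0,0,0,0,1],[31.8,-4.7,0,0.1,0,0,1],[31.9,-4.7,0.1,0,0,0,1],[31.8,-4.6,0,0,0,0,1],[31.8,-4.7,0,0.1,0,0,1],[31.8,-4.7,0.1,0,-0.1,0,1],[31.8,-4.7,0,0.1,0,0,1],[31.8,-4.7,0,0,0,0,1],[31.9,-4.7,-0.1,0,0,0,1],[31.8,-4.6,0,0.1,0,0,1]]]
[[[31.8,-4.7,0,0,0,0,1],[31.8,-4.7,0,0,0,0,1]]]
end [475.  223.  258.9] [180.   -0.   87.7]
```

View pics/w2.png

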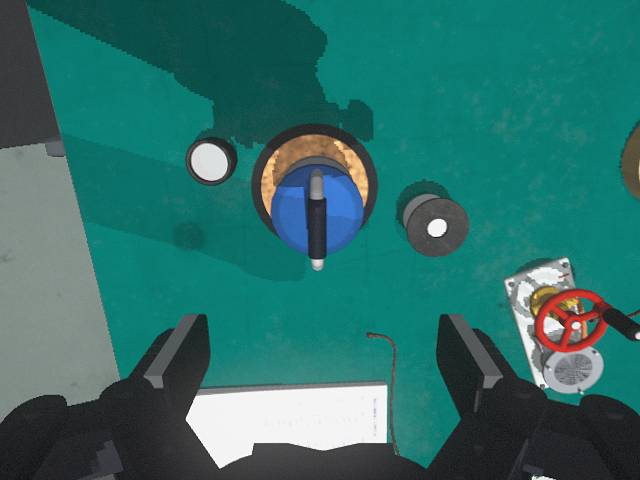

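The canister stands upright on the coaster, with its grip at (317,228). The loupe (212,160) and the spool (436,225) have not been touched. I now move above the crank.

Call:
apply_moves --deltas '[[[20,-3,0,0,0,0,1],[36,-5.3,0,0.3,0,0,1],[36,-5.3,0,0,0,0,1],[36,-5.3,0,0,0,0,1],[36,-5.3,0,0,0,0,1],[36,-5.3,0,0,0,0,1],[36,-5.3,0,0,0,0,1],[36,-5.3,0,0,0,0,1],[36,-5.3,0,0,0,0,1],[36,-5.3,0,0,0,0,1]]]'

```text
t: 10.6
ee_pos: [476.3, 186.8, 255.6]
orientation: [-3.135, -0.001, 1.53]
ft_force: [-0.2, -0.1, 0.7]
width: 85.4
gripper_force: 0.0
```

Call:
apply_moves --deltas '[[[28,-4,0,0,0,0,1],[10,-2,0,0,0,0,1],[0,0,0,0,0,0,1],[0,0,0,0,0,0,1]]]'

```text
t: 11.0
ee_pos: [473.0, 222.0, 256.2]
orientation: [-3.136, -0.001, 1.528]
ft_force: [-0.2, -1.2, -0.4]
width: 85.3
gripper_force: 0.0
```

Run:
```python
from plan import *
p,R=pose();c=env.get_calibration("wrist");im=env.snapshot("wrist")[...,::-1].copy()
print(p,R.as_euler("xyz",degrees=True));cv2.imwrite("pics/w3.png",im)
for X in((518.8,210.6,92),(473.8,223,143)): print(proj(c,X))
H,S,V=cv2.split(cv2.cvtColor(im,cv2.COLOR_BGR2HSV))
m=(S>130)&(V>90)&((H<8)|(H>172));m[350:]=0
e=ell(m);print(e,onz(c,*e[0],81))
```

```text
[473.02609292 222.04162454 256.24440289] [-1.79699664e+02 -3.00270663e-02  8.75761518e+01]
[384.74614548 231.2773906 ]
[325.20186275 239.78632609]
((383.3697814941406, 223.30609130859375), (122.20289611816406, 130.13780212402344), 68.30756378173828) [519.27159451 213.67238368  81.        ]
```

View pics/w3.png

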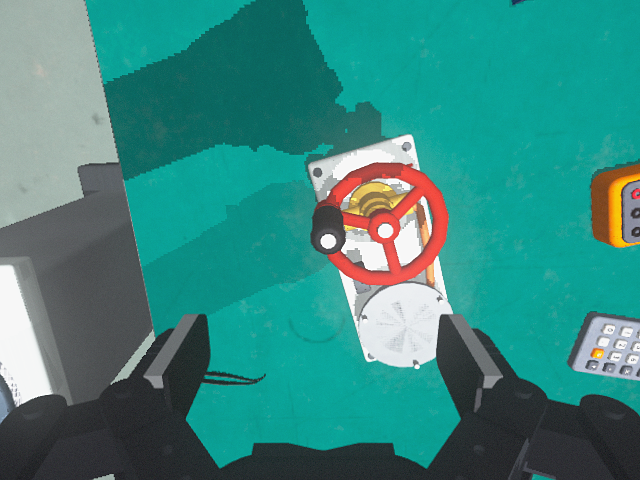

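The knob cap is at (328,239) and the hub at (386,230), which puts them at about (475.5,223) and (519.3,211). I descend and grip.

Call:
apply_moves --deltas '[[[0,0.5,20,0,0,0,1],[0,0.5,30,0,0,0,1],[0.5,0.5,30,0,0,0,1],[0.5,0.5,30,0,0,0,1],[0,0,16,0,0,0,1],[0,0,6,0,0,0,1],[0,0,0,0,0,0,1]]]' --force 30

```text
t: 11.75
ee_pos: [474.5, 223.6, 124.4]
orientation: [-3.136, -0.001, 1.528]
ft_force: [0.0, -0.0, -0.1]
width: 85.5
gripper_force: 0.0
```

Call:
apply_moves --deltas '[[[0,0,0,0,0,0,0.5],[0,0,0,0,0,0,0.2],[0,0,0,0,0,0,0],[0,0,0,0,0,0,0],[0,0,0,0,0,0,0],[0,0,0,0,0,0,0],[0,0,0,0,0,0,0]]]' --force 30

```text
t: 12.45
ee_pos: [475.6, 225.3, 125.5]
orientation: [-3.14, -0.003, 1.53]
ft_force: [3.6, 0.0, 4.4]
width: 21.6
gripper_force: 29.7
```

```bash
cat > circ.py <<'E'
import numpy as np,sys
# a0 total step n [r]
def go(a0,a1,n,r=45.,yaw=87.6,grip=0,ramp=True):
    y=np.radians(yaw);c,s=np.cos(y),np.sin(y)
    w=np.ones(n)
    if ramp: w[[0,-1]]=.5
    a=np.radians(a0+(a1-a0)*np.r_[0,np.cumsum(w)/w.sum()])
    P=r*np.c_[np.cos(a),np.sin(a)];T=np.c_[P@[c,s],P@[s,-c]].round(1);D=np.diff(T,axis=0).round(1)
    R=[[float(u),float(v),0,0,0,0,grip] for u,v in D]
    for i in range(0,n,10):print(str([R[i:i+10]]).replace(" ",""))
if __name__=="__main__":go(*map(float,sys.argv[1:3]),int(sys.argv[3]))
E
python3 circ.py 162 82 10
```

```text
[[[3.3,1.0,0,0,0,0,0],[6.4,2.9,0,0,0,0,0],[5.8,3.9,0,0,0,0,0],[5.2,4.6,0,0,0,0,0],[4.3,5.5,0,0,0,0,0],[3.5,6.0,0,0,0,0,0],[2.5,6.5,0,0,0,0,0],[1.5,6.8,0,0,0,0,0],[0.4,7.0,0,0,0,0,0],[-0.2,3.5,0,0,0,0,0]]]
```

Call:
apply_moves --deltas '[[[3.3,1.0,0,0,0,0,0],[6.4,2.9,0,0,0,0,0],[5.8,3.9,0,0,0,0,0],[5.2,4.6,0,0,0,0,0],[4.3,5.5,0,0,0,0,0],[3.5,6.0,0,0,0,0,0],[2.5,6.5,0,0,0,0,0],[1.5,6.8,0,0,0,0,0],[0.4,7.0,0,0,0,0,0],[-0.2,3.5,0,0,0,0,0]]]'

```text
t: 13.45
ee_pos: [523.2, 258.5, 125.5]
orientation: [-3.137, -0.006, 1.532]
ft_force: [-2.2, 3.7, 6.7]
width: 21.7
gripper_force: 29.9
```

```bash
python3 - <<'E'
from plan import *
s=env.read_state();print(s["ee_pos"],s["ft_force"],s["width"],s["gripper_force"])
d=s["ee_pos"][:2]-[519.3,211];print(np.hypot(*d),np.degrees(np.arctan2(d[1],d[0])))
E
python3 circ.py 82 42 6
```

```text
[523.19659552 258.54920619 125.52691237] [-2.15790176  3.65954365  6.74009635] 21.669566415068857 29.94968926403869
47.70859949708959 85.31515394764932
[[[-0.4,3.1,0,0,0,0,0],[-1.5,6.1,0,0,0,0,0],[-2.3,5.8,0,0,0,0,0],[-3.1,5.5,0,0,0,0,0],[-3.8,5.0,0,0,0,0,0],[-2.2,2.3,0,0,0,0,0]]]
```

Call:
apply_moves --deltas '[[[-0.4,3.1,0,0,0,0,0],[-1.5,6.1,0,0,0,0,0],[-2.3,5.8,0,0,0,0,0],[-3.1,5.5,0,0,0,0,0],[-3.8,5.0,0,0,0,0,0],[-2.2,2.3,0,0,0,0,0]]]'

```text
t: 14.05
ee_pos: [551.9, 244.5, 125.6]
orientation: [-3.14, -0.007, 1.532]
ft_force: [3.3, 4.0, 4.1]
width: 21.8
gripper_force: 29.7
```

```bash
python3 circ.py 42 20 5;  python3 circ.py 20 8 5
```

```text
[[[-1.6,1.4,0,0,0,0,0],[-3.4,2.7,0,0,0,0,0],[-3.6,2.4,0,0,0,0,0],[-3.8,2.0,0,0,0,0,0],[-2.0,0.9,0,0,0,0,0]]]
[[[-1.0,0.4,0,0,0,0,0],[-2.3,0.8,0,0,0,0,0],[-2.2,0.7,0,0,0,0,0],[-2.3,0.5,0,0,0,0,0],[-1.2,0.3,0,0,0,0,0]]]
```

Call:
apply_moves --deltas '[[[-1.6,1.4,0,0,0,0,0],[-3.4,2.7,0,0,0,0,0],[-3.6,2.4,0,0,0,0,0],[-3.8,2.0,0,0,0,0,0],[-2.0,0.9,0,0,0,0,0]]]'

```text
t: 14.55
ee_pos: [561.5, 228.9, 125.6]
orientation: [3.141, -0.006, 1.531]
ft_force: [3.7, 3.4, 3.4]
width: 21.5
gripper_force: 29.6
```

Call:
apply_moves --deltas '[[[-1.0,0.4,0,0,0,0,0],[-2.3,0.8,0,0,0,0,0],[-2.2,0.7,0,0,0,0,0],[0,0,0,0,0,0,0]]]'

```text
t: 14.95
ee_pos: [562.9, 224.3, 125.6]
orientation: [3.141, -0.007, 1.532]
ft_force: [5.0, 4.2, 3.8]
width: 21.4
gripper_force: 29.6
```

Call:
apply_moves --deltas '[[[-1.5,0.4,0,0,0,0,0],[-1.5,0.3,0,0,0,0,0],[-1.5,0.2,0,0,0,0,0],[0,0,0,0,0,0,0]]]'

```text
t: 15.35
ee_pos: [562.9, 223.9, 125.7]
orientation: [-3.142, -0.012, 1.535]
ft_force: [2.9, 11.8, 1.6]
width: 21.3
gripper_force: 29.4
```

Call:
apply_moves --deltas '[[[-1.5,0.2,0,0,0,0,0],[-1.5,0.1,0,0,0,0,0],[0,0,0,0,0,0,0]]]'

```text
t: 15.65
ee_pos: [562.9, 223.6, 125.7]
orientation: [3.141, -0.015, 1.536]
ft_force: [3.8, 14.9, 0.4]
width: 21.5
gripper_force: 29.4
```

The crank is held at the stop: the force rose to 15 N with no motion. A fit of the TCP points puts the circle centre at (519,213), with the stop at about 14°. Next come the two turns CCW.

```bash
python3 -c "
from circ import go
go(14,374,36,r=45.3,ramp=False)"
```

```text
[[[7.3,-2.9,0,0,0,0,0],[6.8,-4.1,0,0,0,0,0],[5.9,-5.3,0,0,0,0,0],[4.9,-6.1,0,0,0,0,0],[3.8,-7.0,0,0,0,0,0],[2.5,-7.4,0,0,0,0,0],[1.2,-7.9,0,0,0,0,0],[-0.2,-7.8,0,0,0,0,0],[-1.5,-7.8,0,0,0,0,0],[-2.9,-7.3,0,0,0,0,0]]]
[[[-4.1,-6.8,0,0,0,0,0],[-5.3,-5.9,0,0,0,0,0],[-6.1,-4.9,0,0,0,0,0],[-7.0,-3.8,0,0,0,0,0],[-7.4,-2.5,0,0,0,0,0],[-7.9,-1.2,0,0,0,0,0],[-7.8,0.2,0,0,0,0,0],[-7.8,1.5,0,0,0,0,0],[-7.3,2.9,0,0,0,0,0],[-6.8,4.1,0,0,0,0,0]]]
[[[-5.9,5.3,0,0,0,0,0],[-4.9,6.1,0,0,0,0,0],[-3.8,7.0,0,0,0,0,0],[-2.5,7.4,0,0,0,0,0],[-1.2,7.9,0,0,0,0,0],[0.2,7.8,0,0,0,0,0],[1.5,7.8,0,0,0,0,0],[2.9,7.3,0,0,0,0,0],[4.1,6.8,0,0,0,0,0],[5.3,5.9,0,0,0,0,0]]]
[[[6.1,4.9,0,0,0,0,0],[7.0,3.8,0,0,0,0,0],[7.4,2.5,0,0,0,0,0],[7.9,1.2,0,0,0,0,0],[7.8,-0.2,0,0,0,0,0],[7.8,-1.5,0,0,0,0,0]]]
```

Call:
apply_moves --deltas '[[[3,-0.5,0,0,0,0,0],[3,-0.4,0,0,0,0,0],[0.5,0,0,0,0,0,0],[0,0,0,0,0,0,0]]]'

```text
t: 16.05
ee_pos: [562.9, 224.2, 125.6]
orientation: [-3.142, -0.008, 1.533]
ft_force: [3.8, 5.0, 3.8]
width: 21.7
gripper_force: 29.6
```

Call:
apply_moves --deltas '[[[7.3,-2.9,0,0,0,0,0],[6.8,-4.1,0,0,0,0,0],[5.9,-5.3,0,0,0,0,0],[4.9,-6.1,0,0,0,0,0],[3.8,-7.0,0,0,0,0,0],[2.5,-7.4,0,0,0,0,0],[1.2,-7.9,0,0,0,0,0],[-0.2,-7.8,0,0,0,0,0],[-1.5,-7.8,0,0,0,0,0],[-2.9,-7.3,0,0,0,0,0]]]'

```text
t: 17.05
ee_pos: [498.6, 253.5, 125.6]
orientation: [-3.138, -0.006, 1.533]
ft_force: [0.3, 3.8, 6.1]
width: 21.3
gripper_force: 30.0
```

Call:
apply_moves --deltas '[[[-4.1,-6.8,0,0,0,0,0],[-5.3,-5.9,0,0,0,0,0],[-6.1,-4.9,0,0,0,0,0],[-7.0,-3.8,0,0,0,0,0],[-7.4,-2.5,0,0,0,0,0],[-7.9,-1.2,0,0,0,0,0]]]'

```text
t: 17.65
ee_pos: [474.1, 213.9, 125.6]
orientation: [-3.141, -0.004, 1.531]
ft_force: [7.9, 2.6, 1.7]
width: 21.6
gripper_force: 30.0
```

Call:
apply_moves --deltas '[[[-7.8,0.2,0,0,0,0,0],[-7.8,1.5,0,0,0,0,0],[-7.3,2.9,0,0,0,0,0],[-6.8,4.1,0,0,0,0,0],[-5.9,5.3,0,0,0,0,0],[-4.9,6.1,0,0,0,0,0],[-3.8,7.0,0,0,0,0,0],[-2.5,7.4,0,0,0,0,0],[-1.2,7.9,0,0,0,0,0]]]'

```text
t: 18.55
ee_pos: [513.0, 168.7, 125.4]
orientation: [-3.138, -0.009, 1.533]
ft_force: [-0.3, 11.0, 8.9]
width: 21.6
gripper_force: 30.3
```

Call:
apply_moves --deltas '[[[0.2,7.8,0,0,0,0,0],[1.5,7.8,0,0,0,0,0],[2.9,7.3,0,0,0,0,0],[4.1,6.8,0,0,0,0,0],[5.3,5.9,0,0,0,0,0],[6.1,4.9,0,0,0,0,0],[7.0,3.8,0,0,0,0,0],[7.4,2.5,0,0,0,0,0],[7.9,1.2,0,0,0,0,0],[7.8,-0.2,0,0,0,0,0]]]'

```text
t: 19.55
ee_pos: [564.1, 210.5, 125.5]
orientation: [-3.14, -0.001, 1.529]
ft_force: [4.1, -2.6, 7.8]
width: 21.8
gripper_force: 30.3
```

Call:
apply_moves --deltas '[[[7.8,-1.5,0,0,0,0,0],[7.3,-2.9,0,0,0,0,0],[6.8,-4.1,0,0,0,0,0],[5.9,-5.3,0,0,0,0,0],[4.9,-6.1,0,0,0,0,0],[3.8,-7.0,0,0,0,0,0],[2.5,-7.4,0,0,0,0,0],[1.2,-7.9,0,0,0,0,0],[-0.2,-7.8,0,0,0,0,0],[-1.5,-7.8,0,0,0,0,0]]]'

```text
t: 20.55
ee_pos: [506.0, 256.5, 125.5]
orientation: [-3.138, -0.007, 1.533]
ft_force: [1.0, 4.1, 7.4]
width: 21.5
gripper_force: 30.2
```

Call:
apply_moves --deltas '[[[-2.9,-7.3,0,0,0,0,0],[-4.1,-6.8,0,0,0,0,0],[-5.3,-5.9,0,0,0,0,0],[-6.1,-4.9,0,0,0,0,0],[-7.0,-3.8,0,0,0,0,0],[-7.4,-2.5,0,0,0,0,0],[-7.9,-1.2,0,0,0,0,0]]]'

```text
t: 21.25
ee_pos: [474.0, 213.7, 125.6]
orientation: [-3.141, -0.004, 1.53]
ft_force: [6.6, 2.4, 2.9]
width: 21.5
gripper_force: 30.2
```

Call:
apply_moves --deltas '[[[-7.8,0.2,0,0,0,0,0],[-7.8,1.5,0,0,0,0,0],[-7.3,2.9,0,0,0,0,0],[-6.8,4.1,0,0,0,0,0],[-5.9,5.3,0,0,0,0,0],[-4.9,6.1,0,0,0,0,0],[-3.8,7.0,0,0,0,0,0],[-2.5,7.4,0,0,0,0,0],[-1.2,7.9,0,0,0,0,0]]]'

```text
t: 22.15
ee_pos: [513.0, 168.7, 125.4]
orientation: [-3.137, -0.009, 1.533]
ft_force: [-0.2, 11.0, 9.6]
width: 21.4
gripper_force: 30.4
```

Call:
apply_moves --deltas '[[[0.2,7.8,0,0,0,0,0],[1.5,7.8,0,0,0,0,0],[2.9,7.3,0,0,0,0,0],[4.1,6.8,0,0,0,0,0],[5.3,5.9,0,0,0,0,0],[6.1,4.9,0,0,0,0,0],[7.0,3.8,0,0,0,0,0],[7.4,2.5,0,0,0,0,0],[7.9,1.2,0,0,0,0,0],[3,-0.1,0,0,0,0,0]]]'

```text
t: 23.15
ee_pos: [563.7, 206.6, 125.5]
orientation: [-3.139, -0.002, 1.53]
ft_force: [3.4, -1.0, 8.6]
width: 21.4
gripper_force: 30.5
```

Call:
apply_moves --deltas '[[[0,0,0,0,0,0,0],[0,0,0,0,0,0,0]]]'

```text
t: 23.35
ee_pos: [563.7, 206.9, 125.5]
orientation: [-3.14, -0.003, 1.53]
ft_force: [3.6, 1.2, 8.9]
width: 21.4
gripper_force: 30.4
```

Call:
apply_moves --deltas '[[[6,0,0,0,0,0,0],[6,-0.6,0,0,0,0,0],[4,-1,0,0,0,0,0],[1,-0.3,0,0,0,0,0],[0,0,0,0,0,0,0],[0,0,0,0,0,0,0]]]'

```text
t: 23.95
ee_pos: [563.0, 224.1, 125.5]
orientation: [-3.141, -0.003, 1.53]
ft_force: [5.7, 0.5, 6.2]
width: 21.4
gripper_force: 30.3
```

Run:
```python
from plan import *
s=env.read_state();print(s["ee_pos"],s["ft_force"],s["dq"].round(4))
c=env.get_calibration("wrist");im=env.snapshot("wrist")[...,::-1].copy()
cs=env.get_calibration("scene");sc=env.snapshot("scene")[...,::-1].copy()
for C in(c,cs):
    print(proj(C,(519.3,211,92)),proj(C,(519.3+43.9,211+10,143)))
a=cv2.resize(sc[180:300,190:320],(500,462),interpolation=cv2.INTER_CUBIC)
b=cv2.resize(im[40:380,160:500],(300,300))
o=np.zeros((462,800,3),np.uint8);o[:,:500]=a;o[:300,500:]=b;cv2.imwrite("pics/f1.png",o)
```

```text
[562.96093418 224.10131094 125.54235443] [5.68098864 0.52785775 6.17953959] [ 0.0007 -0.0006 -0.0023 -0.0012 -0.0004  0.0017 -0.0017]
[228.49124895 329.72632316] [324.57886682 382.29229019]
[236.89782178 216.54647887] [251.39931341 192.20800504]
```

View pics/f1.png

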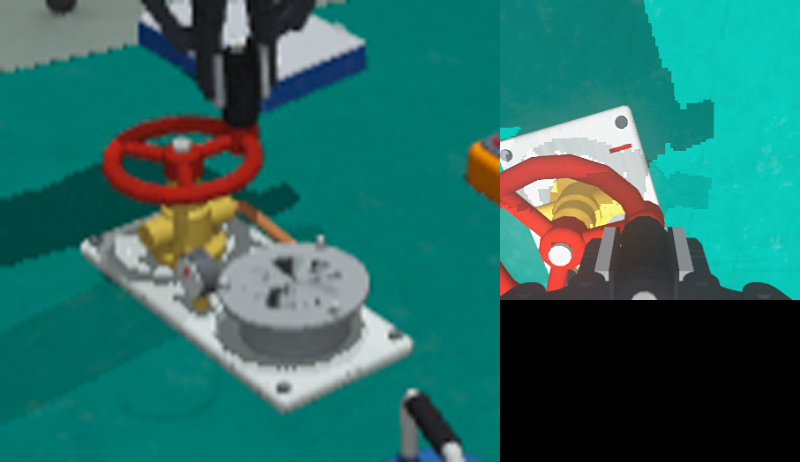

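The hub at about (228,329) and the knob cap at about (324,377) put the crank within about 3° of the plate's +x direction. That matches the pose recorded at the stop, now two turns open, and the wheel is at rest.

```bash
python3 -c "
from cell import env
print(env.sign_off())"
```

```text
the job is handed in; nothing more can be done
None
```

The job is handed in, with no verdict returned: the canister stands upright on the coaster, the valve was closed to its stop and backed off two full turns, and the gripper still holds the crank; the loupe and spool were not touched.

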